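# Tip the indigo cakes from the tilting tray into the basin

### The job

Push the empty steel basin flush against the front of the stand, squarely under the open mouth of the tilting tray. Then raise the tray by its bar handle until all four dye cakes have slid off into the basin, without handling the cakes, and lower the tray gently back to level. Leave the basin in place under the mouth, and do not disturb the dish, mug, scraper and brush lying about.

Things in the scene. Friction and masses are not known exactly. Their poses are not given: they have to be found in the camera images.
- stand: Fixed wooden stand, 200 wide (its x) x 160 deep (its y) x 94 high, carrying the tilting tray. Origin on the table below the mouth end; its +y points to the tray's handle end, -y out of the tray's open mouth, z up. Its front panel's face is the plane y = +10 mm; stand body runs from y = 10 to 170.
- tray (a joint): Angle of the tilting wooden tray about the hinge on top of the stand's front panel: 0 = level, resting; grows as the handle end is lifted, up to 1.1 rad; it falls back by its own weight (0.5 kg). Tray 150 wide, 215 long, inside 138 wide, floor top 105 above the table when level; 32 mm walls on both sides and at the handle end, open at the mouth (over the stand's -y side).
- stand_hinge (a point): Middle of the tray's hinge line (along the stand's x): 16 mm from the stand's origin along y, 100 above the table.
- tray_handle (a point): Middle of the tray's round steel bar handle: 12 mm thick, 90 long, parallel to the stand's x, 47 mm (axis) beyond the tray's end wall. Moves with the tray, 226 mm out from the hinge along the tray and another 12 mm above the hinge when level; axes turn with the tray.
- tray_lip (a point): Middle of the edge of the tray's open mouth, on its floor; level it is 105 above the table and 20 beyond the stand's origin towards -y (30 mm in front of the front panel's face). It dips as the tray tips.
- bay (a point): Point on the table where the basin's origin lies when it is flush against the stand's front panel and centred under the mouth (91 mm from the panel face); same axes as the stand.
- basin: Loose open rectangular steel basin, 220 (its x) x 180 (its y) x 60 high, walls and floor 5 mm, 0.6 kg. Origin: centre of its underside, z up. It starts in front of the stand, its y roughly along the stand's y.
- cake0: Loose dark indigo dye cake, rounded block 42 x 32 x 22 mm, 50 g, lying in the tray. Origin at its centre.
- cake1: Loose dark indigo dye cake, rounded block 34 x 34 x 24 mm, 50 g, lying in the tray. Origin at its centre.
- cake2: Loose dark indigo dye cake, rounded block 44 x 30 x 24 mm, 50 g, lying in the tray. Origin at its centre.
- cake3: Loose dark indigo dye cake, rounded block 38 x 34 x 22 mm, 50 g, lying in the tray. Origin at its centre.
- dish: Bystander, leave alone: small flat blue-glazed dish, 110 wide, 20 high (mm). Origin at the centre of its underside.
- mug: Bystander, leave alone: white mug, 72 wide, 75 high (mm). Origin at the centre of its underside.
- scraper: Bystander, leave alone: spatula-like paste scraper lying flat.
- brush: Bystander, leave alone: brush lying flat.
Not all that is in view belongs to the job. Leave any green or turquoise look-alike of the cake2 alone.

How it is judged:
On the way, in this order (a step that is already met when the one before it is completed fails the run):
1. the basin stands against the stand (gap under 15 mm), within 35 mm of centred and 0.2 rad of square, tray still level with the cakes in it (x of basin in the frame of bay between -0.035 and 0.035 m and y of basin in the frame of bay above -0.015 m and angle between the y axis of basin and the y axis of stand, either way round below 0.2 rad and angle between basin's own z axis and vertical below 0.06 rad and value of joint tray below 0.1 rad and z of each of cake0, cake1, cake2, cake3 in the frame of stand above 0.1 m), for 0.2 s.
2. the tray is tipped (over 0.35 rad) and all four cakes are in the basin (x of cake0 in the frame of basin between -0.108 and 0.108 m and y of cake0 in the frame of basin between -0.088 and 0.088 m and z of cake0 in the frame of basin between 0 and 0.058 m and x of cake1 in the frame of basin between -0.108 and 0.108 m and y of cake1 in the frame of basin between -0.088 and 0.088 m and z of cake1 in the frame of basin between 0 and 0.058 m and x of cake2 in the frame of basin between -0.108 and 0.108 m and y of cake2 in the frame of basin between -0.088 and 0.088 m and z of cake2 in the frame of basin between 0 and 0.058 m and x of cake3 in the frame of basin between -0.108 and 0.108 m and y of cake3 in the frame of basin between -0.088 and 0.088 m and z of cake3 in the frame of basin between 0 and 0.058 m and value of joint tray above 0.35 rad), for 0.2 s.
At the end, for the whole second after the job is handed in: All four cakes lie at rest inside the basin, below its rim; the basin stands upright under the tray's mouth, within 30 mm of the stand's front panel, 35 mm of centred and 0.2 rad of square; the tray is back level (below 0.06 rad) (x of cake0 in the frame of basin between -0.108 and 0.108 m and y of cake0 in the frame of basin between -0.088 and 0.088 m and z of cake0 in the frame of basin between 0 and 0.058 m and x of cake1 in the frame of basin between -0.108 and 0.108 m and y of cake1 in the frame of basin between -0.088 and 0.088 m and z of cake1 in the frame of basin between 0 and 0.058 m and x of cake2 in the frame of basin between -0.108 and 0.108 m and y of cake2 in the frame of basin between -0.088 and 0.088 m and z of cake2 in the frame of basin between 0 and 0.058 m and x of cake3 in the frame of basin between -0.108 and 0.108 m and y of cake3 in the frame of basin between -0.088 and 0.088 m and z of cake3 in the frame of basin between 0 and 0.058 m and x of basin in the frame of bay between -0.035 and 0.035 m and y of basin in the frame of bay above -0.03 m and angle between the y axis of basin and the y axis of stand, either way round below 0.2 rad and angle between basin's own z axis and vertical below 0.06 rad and value of joint tray below 0.06 rad and linear speed of each of basin, cake0, cake1, cake2, cake3 below 0.02 m/s); the robot touches nothing.
It fails at once if a cake is touched by the gripper (contact force between any of the arm, the fingers and cake0 above 0.3 N or contact force between any of the arm, the fingers and cake1 above 0.3 N or contact force between any of the arm, the fingers and cake2 above 0.3 N or contact force between any of the arm, the fingers and cake3 above 0.3 N).
It fails at once if the tray is dropped or slammed down (falls faster than 2.2 rad/s) (velocity of joint tray below -2.2 rad/s).
It fails at once if a bystander is moved by more than 30 mm (distance of any of dish, mug, scraper, brush from where it was at the start of the episode above 0.03 m).
It also fails if it takes over 56 s, if anything falls off the work surface, if the arm or the gripper's body presses on something with over 40 N, if the wrist force passes 120 N, or if a joint passes its speed limit or range.

### The arm

A 6-joint arm with a two-finger parallel gripper is mounted at the origin on the work surface. World frame = base frame: x ahead of the robot, y to its left, z up, the work surface at z = 0. Lengths are in m, angles in rad, forces in N, time in s.
With the tool pointing down it reaches from about 0.35 to 0.975 m from the base axis. Payload 4.9 kg.
Tool frame: the origin (TCP) lies at the very end of the fingers, on their centre line; the grasp point (between the pads) lies ctrl.hold_point_z behind it (ctrl.hold_point_z is the distance from the TCP to the grasp point, in m); z points along the fingers, y is the line along which they close (so a half turn about z gives the same grasp; the last joint's range is limited). The gripper opens to 85 mm and grips with 20 to 120 N. Pads are 22 mm wide; open, the fingers measure 114 mm over their backs; the gripper's body (76 mm by 85 mm) begins 54 mm behind the grasp point. The pads swing forward as they close: fully open they stand 13 mm farther back than shut.
Start: joints at [1.121, 0.053, 1.613, -0, 1.476, -0.119], TCP at [0.203, 0.591, 0.231] pointing down, gripper open.
Joint ranges: [-3.01, 3.01], [-1.01, 2.22], [0.06, 2.58], [-1.02, 4.17], [0.09, 2.62], [-3.14, 3.14]. Speed limits (rad/s): [2.57, 2.57, 3.14, 3.14, 3.14, 3.14].

### API

Orientations are given as a rotation vector (axis times angle).
In Python, from station import ctrl gives the robot as it stands. The module is installed in compiled form; this text tells all that it offers.
- The arm moves only by the tool jog_arm, never from a script. Its argument "deltas" is a list of rows, each a list of 3 entries, a list of its own where there are three numbers: the closure, from -1 (fully open) to 1 (shut), then the shift along the world's x, y, z scaled (see below), then the turn, a rotation vector about the world's x, y, z scaled (see below). A call has 1 to 12 rows; each row is the pose to reach, as a shift and turn from the pose commanded when the call began, turning the shorter way round; what a row does not reach only later rows make up. The controller multiplies each number of a shift by 0.4 m and each number of a turn by 180 degrees. A row lasts 1/12 s, in which the tool goes at most 41.7 mm and 7.16 degrees, less where a joint would pass 70% of its speed; a pose out of reach is approached as far as the arm can. A call with a number of a shift or a turn outside -1 to 1 is refused whole. A call with a gripper value outside its range is refused whole. The fingers move at their own pace and stop on an object; "squeeze" is the grip in N (left out, the last holds). Time passes only in rows, so rows that repeat a pose let the fingers close. It gives the time, the measured TCP pose, the force, the opening and the grip force at its end, in the units of the state.
- ctrl.get_obs(): the state, without advancing time (a new reading comes with each control period).
- ctrl.get_image(name): name is "scene" or "top"; returns the picture (400x640x3 uint8, red, green, blue); there is no depth.
- ctrl.get_calibration(name): a dict with "K" (3x3 intrinsics, pixels), "extrinsics" (4x4, takes a point from world to camera coordinates). Camera axes: x right, y down, z forward; pixel columns grow to the right and rows downward; lengths in m; the calibration is good to about 2 mm. A picture is of the moment at which its call begins. get_calibration takes no time and is no camera call.
- ctrl.finish_job(): hands the job in; it is judged then, once.
The state is a dict: "t": time; "q": joint angles; "dq": joint speeds; "effort": joint torques, N m; "tool_pos": TCP position; "tool_rot": TCP orientation; "contact_force": force on the tool from outside, world axes, zero at the start; "wrist_torque": the same for the moment, N m; "opening": finger opening in m; "grip_force": force on a finger pad.
Only numpy, scipy, OpenCV 4.12 (cv2) and the standard library are available. Lean on these libraries where they do the work, as an engineer would, in place of code of your own. Each camera call takes 0.05 s, during which the arm holds its last target. There are 200 camera calls.

## Working session

There is one attempt and no reset: what is moved stays moved. The work goes in short steps, Python scripts to look and compute and a tool call to move; the robot and the scene stay as the last step left them, time stands still between calls to the robot, and variables do not carry over. Pictures are saved under pics/ and viewed, at most 10 in all, crops included, and the job is handed in when it is done.

Besides the shell and the picture viewer there is one more tool, called after "Emit:" as a command line: name --argument value ..., lists and objects as JSON in quotes. jog_arm: Moves the arm, as the interface text tells. Its arguments: {"type":"object","properties":{"deltas":{"type":"array","items":{"type":"array"}},"squeeze":{"type":"number"}},"required":["deltas"]}

```bash
mkdir -p pics; python3 - <<'E'
from station import ctrl
import cv2,numpy as np
for n in("scene","top"):
    cv2.imwrite(f"pics/{n}0.png",ctrl.get_image(n)[:,:,::-1])
    c=ctrl.get_calibration(n);print(n,c["K"].round(1).tolist(),c["extrinsics"].round(3).tolist())
o=ctrl.get_obs();print({k:np.round(v,3).tolist() for k,v in o.items()},ctrl.hold_point_z)
E
```

```text
scene [[441.9, 0.0, 317.7], [0.0, 441.9, 197.4], [0.0, 0.0, 1.0]] [[0.485, 0.874, -0.021, -0.34], [0.454, -0.272, -0.849, -0.103], [-0.748, 0.402, -0.528, 1.36], [0.0, 0.0, 0.0, 1.0]]
top [[425.5, 0.0, 315.1], [0.0, 425.5, 201.0], [0.0, 0.0, 1.0]] [[0.006, -0.999, -0.035, 0.125], [-0.991, -0.001, -0.135, 0.489], [0.135, 0.035, -0.99, 0.965], [0.0, 0.0, 0.0, 1.0]]
{'t': 0.1, 'q': [1.121, 0.053, 1.614, 0.0, 1.476, -0.119], 'dq': [0.0, -0.001, -0.003, 0.0, 0.002, 0.001], 'effort': [0.0, -39.49, -37.137, -0.0, 0.004, -0.0], 'tool_pos': [0.203, 0.591, 0.23], 'tool_rot': [-0.517, -3.098, 0.003], 'contact_force': [-0.418, 0.489, -0.45], 'wrist_torque': [-0.037, 0.001, -0.029], 'grip_force': 0.0, 'opening': 0.086} 0.0187
```

View pics/scene0.png

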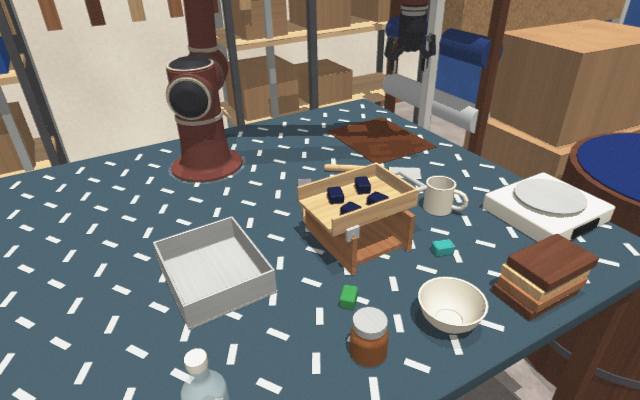

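View pics/top0.png

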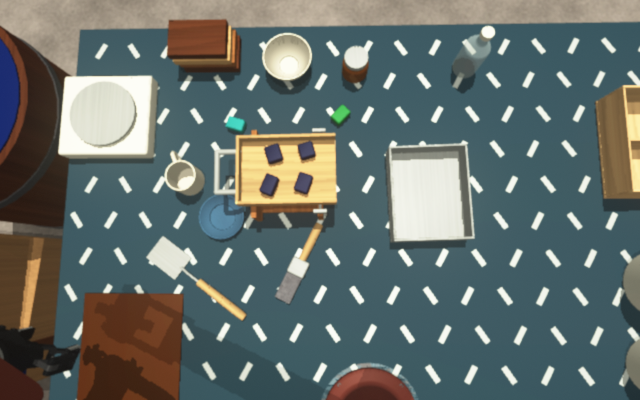

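The top view shows the tray with its mouth to the right (−y) and four dark cakes at about (274,153), (306,150), (269,185) and (303,183). The handle bar is at about (217,172), between the mug (184,178) and the dish (221,216). The basin is at about (430,193). The green (340,114) and turquoise (236,124) blocks on the table are look-alikes and stay untouched.

```bash
cat >h.py <<'E'
from station import ctrl
import cv2,numpy as np
def ray(n,uv):
    c=ctrl.get_calibration(n);E=c["extrinsics"];R,t=E[:3,:3],E[:3,3]
    d=R.T@np.linalg.solve(c["K"],[*uv,1.]);return -R.T@t,d/np.linalg.norm(d)
def plane(n,uv,z):
    o,d=ray(n,uv);return o+d*(z-o[2])/d[2]
def two(a,b):
    (o,d),(p,e)=ray("top",a),ray("scene",b)
    s=np.linalg.lstsq(np.c_[d,-e],p-o,rcond=None)[0];x,y=o+d*s[0],p+e*s[1]
    return (x+y)/2,np.linalg.norm(x-y)
def proj(n,P):
    c=ctrl.get_calibration(n);p=c["extrinsics"][:3,:3]@P+c["extrinsics"][:3,3];q=c["K"]@p;return q[:2]/q[2]
def big(m,box):
    k=np.zeros_like(m);x0,y0,x1,y1=box;k[y0:y1,x0:x1]=m[y0:y1,x0:x1]
    k=cv2.morphologyEx(k,cv2.MORPH_CLOSE,np.ones((5,5)))
    return max(cv2.findContours(k,0,2)[0],key=cv2.contourArea)
E
python3 - <<'E'
from h import *
top=cv2.imread("pics/top0.png");sc=cv2.imread("pics/scene0.png")
h=cv2.cvtColor(top,cv2.COLOR_BGR2HSV)
b=big(cv2.inRange(h,(0,0,60),(179,50,255)),(380,135,480,250))
print(cv2.minAreaRect(b));q=cv2.approxPolyDP(b,6,True)[:,0]
for p in q:print("basin",p,plane("top",p,.06).round(3))
w=big(cv2.inRange(h,(10,50,120),(30,200,255)),(225,125,345,212))
for p in cv2.approxPolyDP(w,4,True)[:,0]:print("tray",p,plane("top",p,.137).round(3))
A=cv2.resize(top[110:260,140:360],None,fx=3.6,fy=3.6,interpolation=2);cv2.imwrite("pics/c1.png",A[:600])
A=cv2.resize(sc[150:280,290:480],None,fx=4.2,fy=4.2,interpolation=2);cv2.imwrite("pics/c2.png",A)
E
```

```text
((431.5, 191.0), (102.0, 95.0), 90.0)
basin [392 140] [ 0.629 -0.053  0.06 ]
basin [384 153] [ 0.598 -0.034  0.06 ]
basin [390 242] [ 0.392 -0.044  0.06 ]
basin [473 239] [ 0.4   -0.229  0.06 ]
basin [471 192] [ 0.506 -0.229  0.06 ]
basin [479 193] [ 0.504 -0.247  0.06 ]
basin [469 174] [ 0.548 -0.226  0.06 ]
basin [468 143] [ 0.621 -0.227  0.06 ]
tray [236 135] [0.619 0.295 0.137]
tray [236 204] [0.468 0.29  0.137]
tray [250 204] [0.468 0.261 0.137]
tray [251 211] [0.453 0.258 0.137]
tray [256 204] [0.468 0.248 0.137]
tray [267 204] [0.468 0.224 0.137]
tray [263 211] [0.453 0.233 0.137]
tray [296 211] [0.454 0.163 0.137]
tray [336 202] [0.473 0.078 0.137]
tray [335 133] [0.623 0.08  0.137]
tray [257 134] [0.621 0.249 0.137]
tray [255 129] [0.632 0.254 0.137]
```

View pics/c1.png

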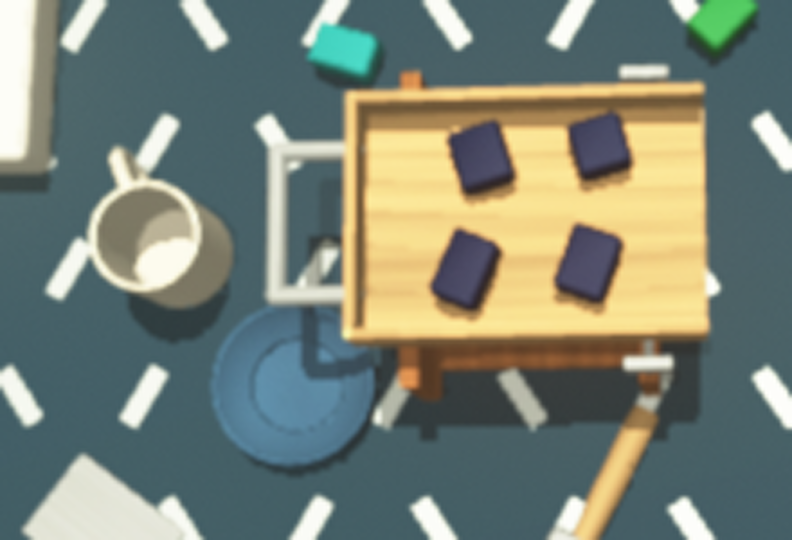

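View pics/c2.png

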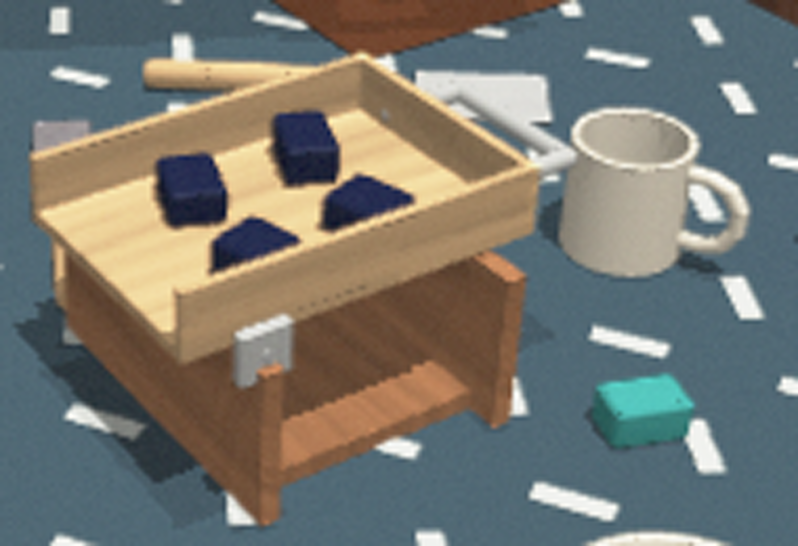

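Crops: in the top view the handle bar runs from (217,150) to (217,192), and in the scene view from (424.5,187.6) to (397,173). The four indigo cakes are in the tray. The turquoise block lies on the table, so it is a look-alike.

```bash
python3 - <<'E'
from h import *
top=cv2.imread("pics/top0.png");sc=cv2.imread("pics/scene0.png")
for a,b in(((217,150),(424.5,187.6)),((217,192),(397,173))):
    P,e=two(a,b);print("bar",P.round(3),e.round(4),plane("top",a,.112).round(3))
# mouth corners: floor edge top view & wall-top mouth corner, two views
for a,b in(((335,133.5),(290+178/4.2,150+292/4.2)),((336,203),(290+33/4.2,150+155/4.2)),((236,135),(290+537/4.2,150+168/4.2)),((236,203.5),(290+365/4.2,150+57/4.2))):
    P,e=two(a,b);print("wall",P.round(3),e.round(4))
print("mug right",plane("top",(195.5,176),.075).round(3))
A=cv2.resize(top[130:255,375:485],None,fx=3.5,fy=3.5,interpolation=2);B=cv2.resize(sc[210:325,145:285],None,fx=3,fy=3,interpolation=2)
C=np.zeros((max(len(A),len(B)),A.shape[1]+B.shape[1],3),np.uint8);C[:len(A),:A.shape[1]]=A;C[:len(B),A.shape[1]:]=B
print(C.shape,A.shape);cv2.imwrite("pics/c3.png",C)
E
```

```text
bar [0.591 0.341 0.112] 0.0037 [0.593 0.342 0.112]
bar [0.497 0.338 0.107] 0.0058 [0.498 0.339 0.112]
wall [0.622 0.08  0.135] 0.0009
wall [0.472 0.079 0.132] 0.002
wall [0.619 0.295 0.134] 0.0025
wall [0.47  0.292 0.131] 0.0011
mug right [0.541 0.4   0.075]
(438, 805, 3) (438, 385, 3)
```

View pics/c3.png

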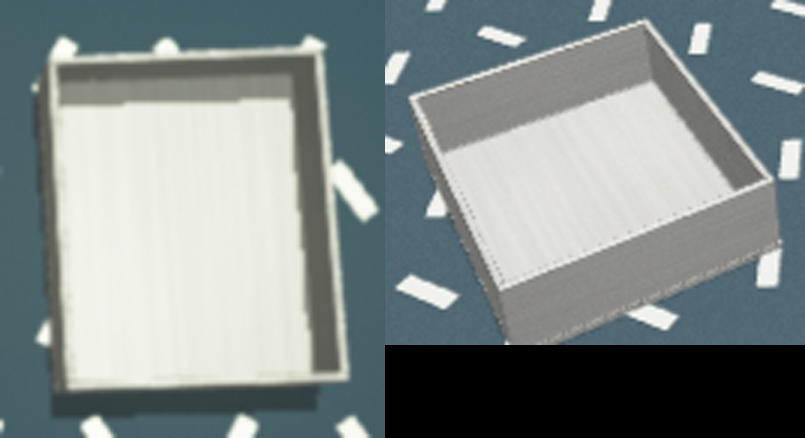

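The basin rim is clear in both views: top corners at about (389,148), (467,145), (474,239), (391,242), matched to scene corners (275,270), (183,307), (154,242), (232,217).

```bash
python3 - <<'E'
from h import *
T=[(388.7,147.7),(467,144.9),(474.4,238.6),(390.7,242)];S=[(274.7,270),(183.3,306.7),(153.7,242.3),(231.7,216.7)]
Q=[]
for a,b in zip(T,S):
    P,e=two(a,b);Q.append(P);print(P.round(3),e.round(4))
Q=np.array(Q);c=Q.mean(0);y=Q[0]+Q[3]-Q[1]-Q[2];x=Q[0]+Q[1]-Q[2]-Q[3]
print("c",c.round(4),"yaw",np.arctan2(-y[0],y[1]),np.arctan2(x[1],x[0]),"size",np.linalg.norm(x)/2,np.linalg.norm(y)/2,"front wall mid",((Q[1]+Q[2])/2).round(4))
E
```

```text
[ 0.612 -0.045  0.054] 0.0009
[ 0.618 -0.225  0.054] 0.0024
[ 0.401 -0.232  0.055] 0.0025
[ 0.392 -0.05   0.052] 0.0073
c [ 0.5057 -0.138   0.0539] yaw 0.04387777300303225 0.02697473197267697 size 0.21855435728286374 0.1811197993853603 front wall mid [ 0.5096 -0.2285  0.0548]
```

Emit:
jog_arm --deltas '[[0,[0.62,-0.97,0.1],[0,0,0.117]],[0,[0.62,-0.97,0.1],[0,0,0.117]],[0,[0.62,-0.97,0.1],[0,0,0.117]],[0,[0.62,-0.97,0.1],[0,0,0.117]],[0,[0.62,-0.97,0.1],[0,0,0.117]],[0,[0.62,-0.97,0.1],[0,0,0.117]],[0,[0.62,-0.97,0.1],[0,0,0.117]],[0,[0.62,-0.97,0.1],[0,0,0.117]],[0,[0.62,-0.97,0.1],[0,0,0.117]],[0,[0.62,-0.97,0.1],[0,0,0.117]],[0,[0.62,-0.97,0.1],[0,0,0.117]],[0,[0.62,-0.97,0.1],[0,0,0.117]]]' --squeeze 60

```text
t: 1.1
tool_pos: [0.4535, 0.1985, 0.2716]
tool_rot: [-0.048, 3.14, -0.003]
contact_force: [-0.1, -0.1, 0.0]
opening: 0.0432
grip_force: 0.0
```

Emit:
jog_arm --deltas '[[0,[0.14,-1,-0.25],[0,0,0]],[0,[0.14,-1,-0.25],[0,0,0]],[0,[0.14,-1,-0.25],[0,0,0]],[0,[0.14,-1,-0.25],[0,0,0]],[0,[0.14,-1,-0.25],[0,0,0]],[0,[0.14,-1,-0.25],[0,0,0]],[0,[0.14,-1,-0.25],[0,0,0]],[0,[0.14,-1,-0.25],[0,0,0]],[0,[0.14,-1,-0.25],[0,0,0]],[0,[0.14,-1,-0.25],[0,0,0]],[0,[0.14,-1,-0.25],[0,0,0]],[0,[0.14,-1,-0.25],[0,0,0]]]'

```text
t: 2.1
tool_pos: [0.5063, -0.1979, 0.1697]
tool_rot: [0.053, -3.138, -0.003]
contact_force: [-0.3, 0.1, 0.9]
opening: 0.0428
grip_force: 0.0
```

Emit:
jog_arm --deltas '[[0,[0.01,-0.072,-0.1],[0,0,0]],[0,[0.01,-0.072,-0.15],[0,0,0]],[0,[0.01,-0.072,-0.2],[0,0,0]],[0,[0.01,-0.072,-0.25],[0,0,0]],[0,[0.01,-0.072,-0.3],[0,0,0]],[0,[0.01,-0.072,-0.35],[0,0,0]],[0,[0.01,-0.072,-0.35],[0,0,0]],[1,[0.01,-0.072,-0.35],[0,0,0]],[1,[0.01,-0.072,-0.35],[0,0,0]],[1,[0.01,-0.072,-0.35],[0,0,0]],[1,[0.01,-0.072,-0.35],[0,0,0]],[1,[0.01,-0.072,-0.35],[0,0,0]]]'

```text
t: 3.1
tool_pos: [0.5125, -0.2261, 0.0336]
tool_rot: [-0.058, 3.138, -0.002]
contact_force: [-0.2, 1.1, 5.4]
opening: 0.0041
grip_force: 61.1
```

Emit:
jog_arm --deltas '[[1,[0.01,0.03,0.0],[0,0,0]],[1,[0.02,0.06,0.0],[0,0,0]],[1,[0.03,0.1,0.0],[0,0,-0.002]],[1,[0.04,0.14,0.0],[0,0,-0.003]],[1,[0.05,0.18,0.0],[0,0,-0.004]],[1,[0.06,0.22,0.0],[0,0,-0.005]],[1,[0.07,0.26,0.0],[0,0,-0.006]],[1,[0.08,0.3,0.0],[0,0,-0.006]],[1,[0.09,0.33,0.0],[0,0,-0.006]],[1,[0.1,0.35,0.0],[0,0,-0.006]],[1,[0.1,0.365,0.0],[0,0,-0.006]],[1,[0.1,0.365,0.0],[0,0,-0.006]]]'

```text
t: 4.1
tool_pos: [0.553, -0.0797, 0.0335]
tool_rot: [-0.029, 3.137, -0.003]
contact_force: [0.7, -0.0, 5.9]
opening: 0.0038
grip_force: 61.2
```

```bash
python3 - <<'E'
from h import *
t=ctrl.get_image("top");s=ctrl.get_image("scene")
A=cv2.resize(t[110:255,200:440,::-1],None,fx=3.3,fy=3.3,interpolation=2)
cv2.imwrite("pics/t1.png",A);cv2.imwrite("pics/s1.png",s[:,:,::-1]);print(ctrl.get_obs()["contact_force"].round(1))
E
```

```text
[1.3 1.3 5.7]
```

View pics/t1.png

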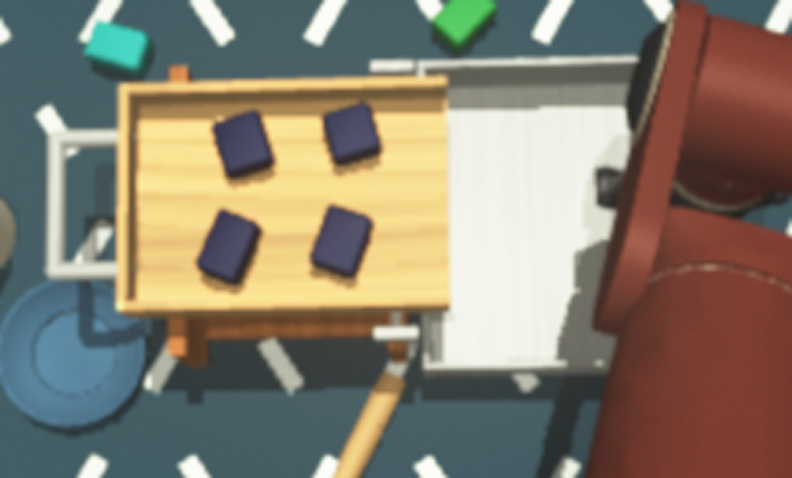

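The basin now sits just short of the panel, with its left rim corners at about (327,130) and (327,222). The brush tip is near its lower-left corner, at (320,223).

```bash
python3 - <<'E'
from h import *
for n,p,z in(("cornerUL",(418,65),.06),("cornerLL",(421,370),.06),("brush top end",(397,375),.015),("brush handle corner",(408,372),.015)):
    print(n,plane("top",(200+p[0]/3.3,110+p[1]/3.3),z).round(3))
E
```

```text
cornerUL [0.654 0.099 0.06 ]
cornerLL [0.437 0.097 0.06 ]
brush top end [0.437 0.114 0.015]
brush handle corner [0.439 0.106 0.015]
```

Emit:
jog_arm --deltas '[[1,[0.012,0.0,0.0],[0,0,0]],[1,[0.012,0.004,0.0],[0,0,0]],[1,[0.012,0.008,0.0],[0,0,0]],[1,[0.012,0.012,0.0],[0,0,0]],[1,[0.012,0.016,0.0],[0,0,0]],[1,[0.012,0.02,0.0],[0,0,0]],[1,[0.012,0.022,0.0],[0,0,0]],[1,[0.012,0.022,0.0],[0,0,0]]]'

```text
t: 4.87
tool_pos: [0.5575, -0.0726, 0.0336]
tool_rot: [-0.028, 3.138, -0.006]
contact_force: [-0.2, -4.8, 6.0]
opening: 0.0039
grip_force: 61.2
```

Emit:
jog_arm --deltas '[[1,[0,0.004,0.0],[0,0,0]],[1,[0,0.008,0.0],[0,0,0]],[1,[0,0.008,0.0],[0,0,0]],[1,[0,0.008,0.0],[0,0,0]]]'

```text
t: 5.2
tool_pos: [0.5575, -0.0694, 0.0336]
tool_rot: [-0.028, 3.138, -0.005]
contact_force: [0.0, -4.3, 6.6]
opening: 0.004
grip_force: 61.2
```

Emit:
jog_arm --deltas '[[1,[0,0.004,0.0],[0,0,0]],[1,[0,0.008,0.0],[0,0,0]],[1,[0,0.012,0.0],[0,0,0]],[1,[0,0.012,0.0],[0,0,0]],[1,[0,0.012,0.0],[0,0,0]]]'

```text
t: 5.62
tool_pos: [0.5576, -0.0689, 0.0336]
tool_rot: [-0.029, 3.137, -0.018]
contact_force: [0.0, -20.4, 3.5]
opening: 0.0036
grip_force: 60.8
```

Flush: the push force has jumped to 20 N. I'll relax, release and lift.

Emit:
jog_arm --deltas '[[1,[0,-0.01,0.0],[0,0,0]],[1,[0,-0.01,0.0],[0,0,0]],[0,[0,-0.01,0.0],[0,0,0]],[0,[0,-0.01,0.0],[0,0,0]],[0,[0,-0.01,0.0],[0,0,0]],[0,[0,-0.01,0.08],[0,0,0]],[0,[0,-0.01,0.16],[0,0,0]],[0,[0,-0.01,0.26],[0,0,0]],[0,[0,-0.01,0.36],[0,0,0]],[0,[0,-0.01,0.46],[0,0,0]],[0,[0,-0.01,0.5],[0,0,0]],[0,[0,-0.01,0.5],[0,0,0]]]'

```text
t: 6.62
tool_pos: [0.5584, -0.0671, 0.2377]
tool_rot: [-0.029, 3.131, -0.004]
contact_force: [0.7, -0.7, 0.7]
opening: 0.0428
grip_force: 0.0
```

Emit:
jog_arm --deltas '[[0,[-0.035,1,0],[0,0,0]],[0,[-0.035,1,0],[0,0,0]],[0,[-0.035,1,0],[0,0,0]],[0,[-0.035,1,0],[0,0,0]],[0,[-0.035,1,0],[0,0,0]],[0,[-0.035,1,0],[0,0,0]],[0,[-0.035,1,0],[0,0,0]],[0,[-0.035,1,0],[0,0,0]],[0,[-0.035,1,0],[0,0,0]],[0,[-0.035,1,0],[0,0,0]],[0,[-0.035,1,0],[0,0,0]],[0,[-0.035,1,0],[0,0,0]]]'

```text
t: 7.62
tool_pos: [0.5404, 0.3341, 0.2289]
tool_rot: [0.033, -3.138, 0.003]
contact_force: [0.5, 0.1, 0.5]
opening: 0.0426
grip_force: 0.0
```

```bash
python3 - <<'E'
from h import *
t=ctrl.get_image("top");s=ctrl.get_image("scene")
A=cv2.resize(t[100:250,170:440,::-1],None,fx=2.9,fy=2.9,interpolation=2)[:,:400+383]
B=s[120:280,200:460,::-1];cv2.imwrite("pics/t2.png",A);cv2.imwrite("pics/s2.png",B);print(ctrl.get_obs()["tool_pos"].round(4))
E
```

```text
[0.5412 0.3323 0.2298]
```

View pics/t2.png

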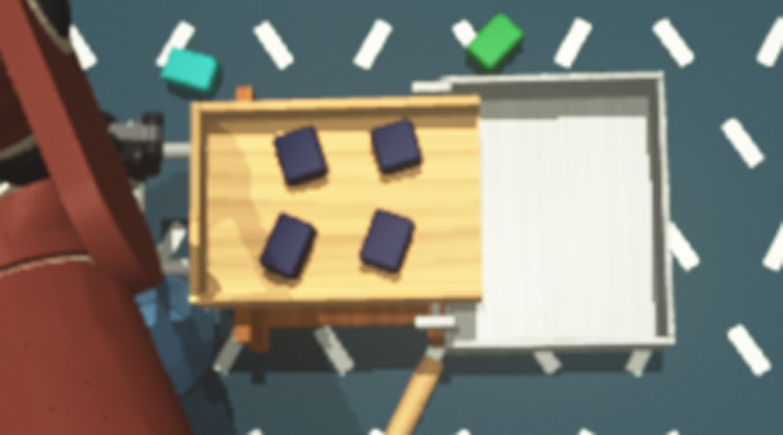

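The basin is flush and centred under the mouth, with its right corners at about (398,125) and (402,218). The brush and the cakes are undisturbed. Next I grasp the bar.

Emit:
jog_arm --deltas '[[0,[0.008,0.02,-0.06],[0,0,0]],[0,[0.008,0.02,-0.12],[0,0,0]],[0,[0.008,0.02,-0.18],[0,0,0]],[0,[0.008,0.02,-0.24],[0,0,0]],[0,[0.008,0.02,-0.3],[0,0,0]],[0,[0.008,0.02,-0.345],[0,0,0]],[0,[0.008,0.02,-0.345],[0,0,0]],[0,[0.008,0.02,-0.345],[0,0,0]],[1,[0.008,0.02,-0.345],[0,0,0]],[1,[0.008,0.02,-0.345],[0,0,0]],[1,[0.008,0.02,-0.345],[0,0,0]],[1,[0.008,0.02,-0.345],[0,0,0]]]' --squeeze 30

```text
t: 8.72
tool_pos: [0.5451, 0.3405, 0.0934]
tool_rot: [-0.028, 3.141, -0.001]
contact_force: [-0.2, -1.4, 0.8]
opening: 0.0108
grip_force: 29.2
```

Emit:
jog_arm --deltas '[[1,[0,-0.002,0.028],[0,0,0]],[1,[0,-0.006,0.056],[0,0,0]],[1,[0,-0.011,0.084],[0,0,0]],[1,[0,-0.017,0.112],[0,0,0]],[1,[0,-0.025,0.139],[0,0,0]],[1,[0.001,-0.034,0.166],[0,0,0]],[1,[0.001,-0.045,0.192],[0,0,0]],[1,[0.001,-0.056,0.218],[0,0,0]],[1,[0.001,-0.056,0.218],[0,0,0]]]'

```text
t: 9.47
tool_pos: [0.5455, 0.3177, 0.1831]
tool_rot: [-0.027, 3.141, -0.001]
contact_force: [0.8, -1.3, -3.0]
opening: 0.0109
grip_force: 29.5
```

Emit:
jog_arm --deltas '[[1,[0,-0.013,0.025],[0,0,0]],[1,[0,-0.027,0.049],[0,0,0]],[1,[0,-0.043,0.073],[0,0,0]],[1,[0,-0.06,0.096],[0,0,0]],[1,[0,-0.06,0.096],[0,0,0]],[1,[0,-0.06,0.096],[0,0,0]],[1,[0,-0.06,0.096],[0,0,0]],[1,[0,-0.06,0.096],[0,0,0]]]'

```text
t: 10.13
tool_pos: [0.5459, 0.2961, 0.2196]
tool_rot: [-0.029, 3.139, 0.005]
contact_force: [4.2, 5.5, 1.0]
opening: 0.0111
grip_force: 30.0
```

```bash
cat >look.py <<'E'
from h import *
import sys
t=ctrl.get_image("top");s=ctrl.get_image("scene")
def cnt(im,n):
    h=cv2.cvtColor(im,cv2.COLOR_RGB2HSV);m=cv2.inRange(h,(110,60,20),(135,255,140))
    m=cv2.morphologyEx(m,cv2.MORPH_OPEN,np.ones((3,3)))
    N,_,st,c=cv2.connectedComponentsWithStats(m)
    return [(c[i].round().tolist(),int(st[i,4])) for i in range(1,N) if 30<st[i,4]<1500 and 100<c[i][1]<330 and 130<c[i][0]<450]
print("top",cnt(t,"top"));print("scene",cnt(s,"scene"))
a=np.zeros((460,780,3),np.uint8)
A=cv2.resize(t[100:250,170:430],None,fx=1.5,fy=1.5,interpolation=2);B=cv2.resize(s[150:330,170:430],None,fx=1.5,fy=1.5,interpolation=2)
cv2.imwrite(f"pics/{sys.argv[1]}.png",np.vstack([A,B])[:,:,::-1])
E
python3 look.py t3
```

```text
top [([366.0, 153.0], 76), ([346.0, 155.0], 51), ([363.0, 193.0], 92)]
scene [([282.0, 243.0], 490), ([298.0, 266.0], 539)]
```

View pics/t3.png

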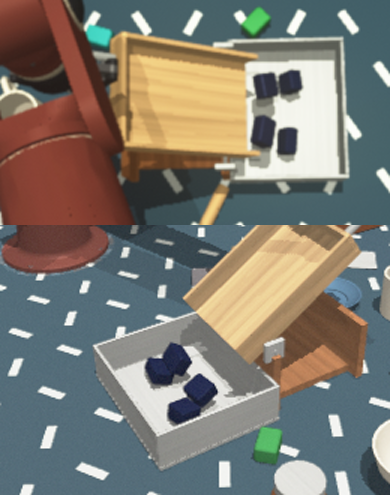

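All four cakes are in the basin: top view at about (347,157), (364,155), (346,188) and (362,194). The tray is empty at about 0.6 rad, so I'll hold briefly and then lower it gently.

Emit:
jog_arm --deltas '[[1,[0,0,0],[0,0,0]],[1,[0,0,0],[0,0,0]],[1,[0,0,0],[0,0,0]],[1,[0,0,0],[0,0,0]],[1,[0,0.017,-0.023],[0,0,0]],[1,[0,0.033,-0.047],[0,0,0]],[1,[0,0.047,-0.071],[0,0,0]],[1,[0,0.06,-0.096],[0,0,0]],[1,[0,0.071,-0.122],[0,0,0]],[1,[0,0.082,-0.148],[0,0,0]],[1,[0,0.091,-0.175],[0,0,0]],[1,[0,0.099,-0.202],[0,0,0]]]'

```text
t: 11.23
tool_pos: [0.5451, 0.3343, 0.1364]
tool_rot: [0.028, -3.141, 0.002]
contact_force: [2.9, 1.3, -0.8]
opening: 0.0111
grip_force: 31.3
```

Emit:
jog_arm --deltas '[[1,[0,0.006,-0.028],[0,0,0]],[1,[0,0.011,-0.056],[0,0,0]],[1,[0,0.014,-0.084],[0,0,0]],[1,[0,0.017,-0.104],[0,0,0]],[1,[0,0.017,-0.112],[0,0,0]],[1,[0,0.017,-0.112],[0,0,0]],[1,[0,0.017,-0.112],[0,0,0]],[1,[0,0.017,-0.112],[0,0,0]]]'

```text
t: 11.9
tool_pos: [0.545, 0.3405, 0.0937]
tool_rot: [0.028, -3.14, 0.002]
contact_force: [-2.3, -2.8, 5.5]
opening: 0.0107
grip_force: 32.5
```

Level again. I'll release the bar and lift clear.

Emit:
jog_arm --deltas '[[0,[0,0,0],[0,0,0]],[0,[0,0,0],[0,0,0]],[0,[0,0,0],[0,0,0]],[0,[0,0,0],[0,0,0]],[0,[0,0,0.05],[0,0,0]],[0,[0,0,0.12],[0,0,0]],[0,[0,0,0.2],[0,0,0]],[0,[0,0,0.3],[0,0,0]],[0,[-0.1,0.1,0.4],[0,0,0]],[0,[-0.2,0.2,0.45],[0,0,0]],[0,[-0.3,0.3,0.45],[0,0,0]],[0,[-0.3,0.3,0.45],[0,0,0]]]'

```text
t: 12.9
tool_pos: [0.4359, 0.4509, 0.2721]
tool_rot: [-0.026, 3.14, 0.003]
contact_force: [-0.1, 1.2, 0.3]
opening: 0.0425
grip_force: 0.0
```

```bash
sed -i 's/180/180/' look.py; python3 look.py t4; python3 -c "
from station import ctrl
o=ctrl.get_obs();print(o['t'],o['contact_force'].round(1),o['opening'])"
```

```text
top [([376.0, 153.0], 134), ([358.0, 162.0], 132), ([352.0, 187.0], 92), ([379.0, 193.0], 170)]
scene [([298.0, 257.0], 508), ([265.0, 253.0], 242), ([285.0, 277.0], 221)]
13.0 [ 0.3  0.1 -1.4] 0.04254343986107875
```

View pics/t4.png

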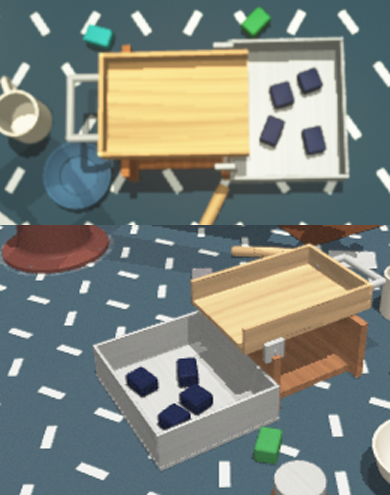

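The cakes lie flat in the basin at top (376,153), (358,162), (352,187) and (379,193). The tray is level and empty, the basin is flush with the stand, and the bystanders have not moved.

```bash
python3 -c "
from station import ctrl
print(ctrl.finish_job())"
```

```text
the job is handed in; nothing more can be done
None
```

The job is handed in at about 13 s on the robot's clock; `finish_job` gave no verdict, but the last pictures showed all four cakes in the basin, the basin flush and centred under the mouth, the tray level and the bystanders in place.

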